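Start a low-power cure of a painted pane

TASK

Start a minimum-brightness cure of the painted pane: first turn the black dimmer knob fully anticlockwise to its end stop. Then swing the timer's orange-tabbed wind lever round until its arm presses on the red stop post, hold it there for a moment, firmly but without forcing it, and let go so that it springs all the way home. Leave the pane and everything else on the bench where it is.

Things in the scene. Friction and masses are not known exactly. Their poses are not given: they have to be found in the camera images.
- timer: Green enamelled timer box screwed to the bench, 170 x 200 x 50 mm (x, y, z). Origin: centre of its underside; the lever pivots about a vertical axis at x = +40 mm, y = 0 in its frame.
- wind (a joint): Wind lever angle (rad): 0 at home, where the arm points 145 degrees anticlockwise from the timer's +x axis; grows anticlockwise seen from above. A spring drives it home: 2.6 N at the tab at home, 4.5 to 6 N near the stop, plus some 3 N per 0.1 m/s of tab speed (damped: about 1 s to return). The post stops it somewhere between 0.72 and 1.18 rad.
- lever: The lever: steel arm (14 mm wide, its top 68 mm above the bench) from the pivot, with an orange upright tab at its end (26 mm along the arm, 12 mm thick across it, from 56 to 108 mm above the bench). Origin on the pivot axis, 50 mm above the bench; its x axis points along the arm to the tab.
- lever_tab (a point): Centre of the upper part of the orange tab, 95 mm from the pivot axis and 94 mm above the bench; x axis along the arm outward, y axis across the tab in the direction in which the lever winds.
- stop: Red stop set for this pane: a flat strip and upright post (14 mm diameter, top 80 mm above the bench), fixed, at a different angle each time. Origin on the lever's pivot axis on top of the timer; the post stands 55 mm out along its -x axis. The arm meets the post when the arm is 0.26 rad short of the post's direction.
- stop_post (a point): Centre of the top of the red post. The post is rigid. Some 11 to 18 N at the tab, spring included, press the arm home on it.
- dimmer: Grey dimmer box screwed to the bench, 130 x 150 x 50 mm. Origin: centre of its underside; the knob's axis is vertical through the origin.
- knob (a joint): Dimmer angle (rad): 0 is minimum, the anticlockwise end stop; grows clockwise seen from above, up to 4.7. Stays where it is left; about 0.1 N m to turn. At 0 the bar of the knob lies along the dimmer's x axis, at angle q it is turned by -q about z.
- knob_grip (a point): Grip point of the knob: on its axis, 87 mm above the bench, turning with it; x axis along the bar. The bar is 65 mm long, 14 mm thick, 32 mm high with its top 94 mm above the bench, on a round black disc of 68 mm diameter whose top is 64 mm above the bench.
- pane: Painted amber glass pane, 140 x 200 x 4 mm, lying on the light box; origin under its centre.
- jar1: White pigment jar, orange label, 70 mm diameter, 75 mm high.
- jar2: White pigment jar, paper label, 70 mm diameter, 75 mm high.
- bottle_red: Bottle with red cap, 64 mm diameter, 160 mm high.
- bottle_yellow: Bottle with yellow cap, 64 mm diameter, 160 mm high.
- brush: Flat brush, 200 mm long, lying on the bench.
- dish: White mixing bowl, 100 mm diameter, 45 mm high.
- bridge: Wooden hand rest, 150 x 60 x 45 mm, on the wooden-framed light box (240 x 420 x 60 mm, at the far side of the bench).

How it is judged:
By the outcome, as a careful person would: the job done as asked, in the order asked, and still so for the second after the job is handed in, with the robot touching nothing.
It also fails if it takes over 72 s, if anything falls off the work surface, if the arm or the gripper's body presses on something with over 40 N, if the wrist force passes 120 N, or if a joint passes its speed limit or range.

ROBOT

A 6-joint arm with a two-finger parallel gripper is mounted at the origin on the work surface. World frame = base frame: x ahead of the robot, y to its left, z up, the work surface at z = 0. Lengths are in mm, angles in rad, forces in N, time in s.
With the tool pointing down it reaches from about 275 to 1000 mm from the base axis. Payload 8.4 kg.
Tool frame: the origin (TCP) lies at the very end of the fingers, on their centre line; the grasp point (between the pads) lies 19 mm behind it; z points along the fingers, y is the direction in which the jaws open and shut (so a half turn about z gives the same grasp; the last joint's range is limited). The gripper opens to 85 mm and grips with 20 to 120 N. Pads are 22 mm wide; open, the fingers measure 114 mm over their backs; the gripper's body (76 mm by 85 mm) begins 54 mm behind the grasp point. The pads swing forward as they close: fully open they stand 13 mm farther back than shut.
Start: joints at [1.103, 0.353, 1.633, -0, 1.155, -0.002], TCP at [280.71, 558.417, 231.281] pointing down, gripper open.
Joint ranges: [-2.63, 2.63], [-0.92, 2.1], [0.06, 2.66], [-1.3, 4.44], [0, 2.69], [-3.02, 3.02]. Speed limits (rad/s): [2.22, 2.22, 2.79, 3.14, 3.14, 3.14].

INTERFACE

Orientations are given as [roll, pitch, yaw] about the fixed x, y, z axes, in that order (R = Rz(yaw) Ry(pitch) Rx(roll)).
In Python, from rig import r, vision gives the robot as it stands.
- The arm moves only by the tool move_arm, never from a script. Its argument "series" is text: rows parted by semicolons, each of 7 numbers parted by spaces: the closure, from -1 (fully open) to 1 (shut), then the shift along the tool's x, y, z in units of 40 mm (1.0 is 40 mm), then the turn, a rotation vector about the tool's x, y, z in degrees. In form: grip tx ty tz ax ay az; .... A call has 1 to 20 rows; each row shifts and turns the pose as measured when the row begins, along the tool's axes as they then stand; what a row does not reach is not made up. A row lasts 1/8 s, in which the tool goes at most 62.5 mm and 10.7 degrees, less where a joint would pass 70% of its speed; a pose out of reach is approached as far as the arm can. A call is refused whole if a number of a shift passes 1 or a number of a turn 10.7, either way. A call with a gripper value outside its range is refused whole. The fingers move at their own pace and stop on an object; "grip_force" is the grip in N (left out, the last holds). Time passes only in rows, so rows that do not move let the fingers close. It gives the time, the measured TCP pose, the force and the opening at its end, in the units of the state.
- r.sense(): the state, without advancing time (a new reading comes with each control period).
- vision.grab_frame(name): name is "scene" or "side" or "wrist"; returns the picture (400x640x3 uint8, red, green, blue); there is no depth.
- vision.camera_params(name): a dict with "fx", "fy", "cx", "cy" (pixels), "position" and "rotation" of the camera in the world. Camera axes: x right, y up, looking along -z (the intrinsics and any distortion apply to the point x, -y, -z); pixel columns grow to the right and rows downward; lengths in mm; the calibration is good to about 2 mm. A picture is of the moment at which its call begins: read the wrist's pose just before it. camera_params takes no time and is no camera call; for the wrist camera it gives the pose at the moment of the call.
- r.sign_off(): hands the job in, once; it reports no verdict.
The state is a dict: "clock": time; "qpos": joint angles; "qvel": joint speeds; "joint_efforts": joint torques, N m; "eef_pos": TCP position; "tcp_rot": TCP orientation; "contact_force": force on the tool from outside, world axes, zero at the start; "wrist_torque": the same for the moment, N m; "opening": opening from 0.0 (shut) to 1.0 (fully open).
Only numpy, scipy, OpenCV 4.12 (cv2) and the standard library are available. Lean on these libraries where they do the work, as an engineer would, in place of code of your own. Each camera call takes 0.05 s, during which the arm holds its last target. There are 200 camera calls.

## Working session

There is one attempt and no reset: what is moved stays moved. The work goes in short steps, Python scripts to look and compute and a tool call to move; the robot and the scene stay as the last step left them, time stands still between calls to the robot, and variables do not carry over. Pictures are saved under pics/ and viewed, about 8 in all and at most 12, crops included, and the job is handed in when it is done.

Besides the shell and the picture viewer there is one more tool, called after "Request:" as name(argument=value, ...), one argument or row to a line, values as JSON. move_arm: Moves the arm, as the interface text tells. Its arguments: {"type":"object","properties":{"series":{"type":"string"},"grip_force":{"type":"number"}},"required":["series"]}

```bash
mkdir -p pics; ls
python3 - <<'E'
from rig import r, vision
import cv2,numpy as np
print(r.sense())
for n in("scene","side"):
    im=vision.grab_frame(n); cv2.imwrite(f"pics/{n}0.png",im[:,:,::-1]); print(n,vision.camera_params(n))
E
```

```text
pics
{'clock': 0.0, 'qpos': array([ 1.10264744e+00,  3.53645661e-01,  1.63416662e+00, -1.24628356e-05,
        1.15523513e+00, -2.37321683e-03]), 'qvel': array([-0.00069812,  0.00012183,  0.00079904, -0.00182995,  0.00093971,
       -0.00148066]), 'joint_efforts': array([ 1.32219186e-03, -6.05268645e+01, -3.42062330e+01,  9.08953348e-05,
        9.41460778e-03,  1.14282523e-05]), 'eef_pos': array([280.45703461, 557.97382408, 230.54935436]), 'tcp_rot': array([-3.14013787e+00,  7.94229139e-06,  2.67582203e+00]), 'contact_force': array([ 0.27590638, -0.44828016,  0.04319837]), 'wrist_torque': array([ 0.00484536,  0.03352143, -0.02579792]), 'opening': 0.9986320890664435}
scene {'fx': 427.2686389855684, 'fy': 427.2686389855684, 'cx': 330.3427882926733, 'cy': 198.47929419614985, 'position': array([1490.01614742,  290.4080846 , 1236.1663832 ]), 'rotation': array([ 7.20456050e-01, -1.04969119e-03,  1.86458483e+00])}
side {'fx': 519.2867103741274, 'fy': 519.2867103741274, 'cx': 324.8227269884123, 'cy': 197.2916176806103, 'position': array([ -114.75918179, -1072.68070589,   869.36636163]), 'rotation': array([ 1.02379134,  0.00523237, -0.55943397])}
```

View pics/scene0.png

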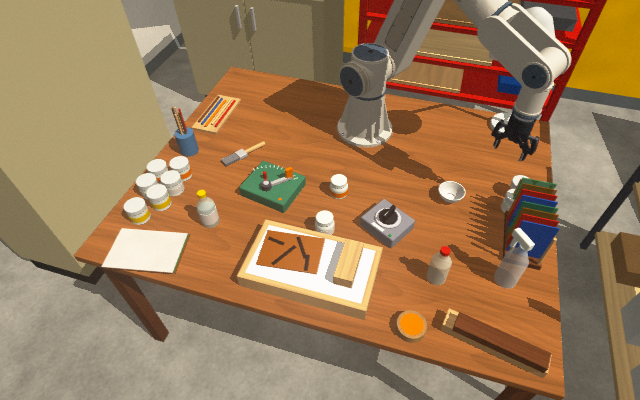

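View pics/side0.png

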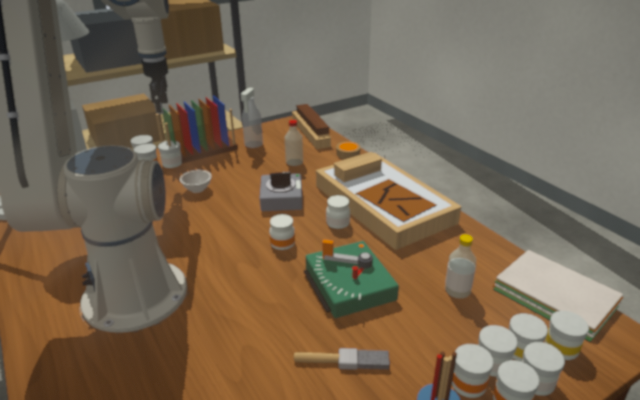

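The scene view shows the green timer at about (272,185), with its hub at (266,185), orange tab at (289,172) and red post at (265,176). The dimmer knob is at about (388,216). Next I'll measure them with ray casts.

```bash
cat > h.py <<'E'
from rig import r, vision
import cv2,numpy as np
from scipy.spatial.transform import Rotation as R
def cast(cam,px,z):
    """pixel -> world point on plane z"""
    u,v=px; d=np.array([(u-cam['cx'])/cam['fx'],-(v-cam['cy'])/cam['fy'],-1.])
    d=R.from_euler('xyz',cam['rotation']).apply(d); p=np.array(cam['position'])
    return p+d*(z-p[2])/d[2]
def blobs(im,lo,hi,amin=8):
    m=cv2.inRange(cv2.cvtColor(im,cv2.COLOR_RGB2HSV),np.array(lo),np.array(hi))
    n,l,s,c=cv2.connectedComponentsWithStats(m)
    return m,[(tuple(c[i].round(1)),tuple(int(x) for x in s[i])) for i in range(1,n) if s[i,4]>=amin]
E
python3 - <<'E'
from h import *
cs=[]
for n,boxes in(("scene",((225,150,100,75),(345,185,80,75))),("side",((295,225,110,95),(250,160,70,60)))):
    im=cv2.imread(f"pics/{n}0.png")[:,:,::-1].copy(); cam=vision.camera_params(n)
    for b,(x,y,w,h) in enumerate(boxes):
        cs.append(cv2.resize(im[y:y+h,x:x+w],(400,300),interpolation=cv2.INTER_CUBIC))
    x,y,w,h=boxes[0]; sub=np.zeros_like(im); sub[y:y+h,x:x+w]=im[y:y+h,x:x+w]
    for nm,lo,hi,z in(("green",(60,80,20),(95,255,255),50),("orange",(6,170,170),(15,255,255),82),("red",(0,180,90),(4,255,255),70),("red2",(175,150,90),(180,255,255),70)):
        m,bl=blobs(sub,lo,hi)
        for c,s in bl: print(n,nm,c,s,cast(cam,c,z).round(0))
        if nm=="green":
            k=cv2.morphologyEx(m,cv2.MORPH_CLOSE,np.ones((15,15)))
            ct=max(cv2.findContours(k,0,2)[0],key=cv2.contourArea)
            print("hull",cv2.approxPolyDP(cv2.convexHull(ct),3,True)[:,0].tolist())
cv2.imwrite("pics/m0.png",np.vstack([np.hstack(cs[:2]),np.hstack(cs[2:])])[:,:,::-1])
E
```

```text
scene green (np.float64(272.6), np.float64(183.9)) (240, 161, 65, 44, 1240) [ 486. -242.   50.]
hull [[240, 186], [262, 161], [304, 176], [303, 185], [284, 206]]
scene orange (np.float64(228.9), np.float64(151.8)) (225, 150, 12, 6, 38) [ 401. -459.   82.]
scene orange (np.float64(275.3), np.float64(186.8)) (225, 150, 100, 75, 4497) [ 524. -212.   82.]
scene red (np.float64(264.4), np.float64(175.2)) (263, 172, 4, 8, 18) [ 470. -280.   70.]
side green (np.float64(354.9), np.float64(277.8)) (315, 243, 82, 62, 2097) [ 458. -286.   50.]
side green (np.float64(312.3), np.float64(259.4)) (307, 253, 14, 16, 113) [ 408. -170.   50.]
hull [[366, 246], [396, 286], [334, 304], [307, 256], [357, 243]]
side orange (np.float64(324.6), np.float64(239.4)) (322, 239, 7, 3, 8) [ 457. -151.   82.]
side red (np.float64(356.5), np.float64(270.4)) (353, 267, 9, 8, 44) [ 463. -285.   70.]
```

View pics/m0.png

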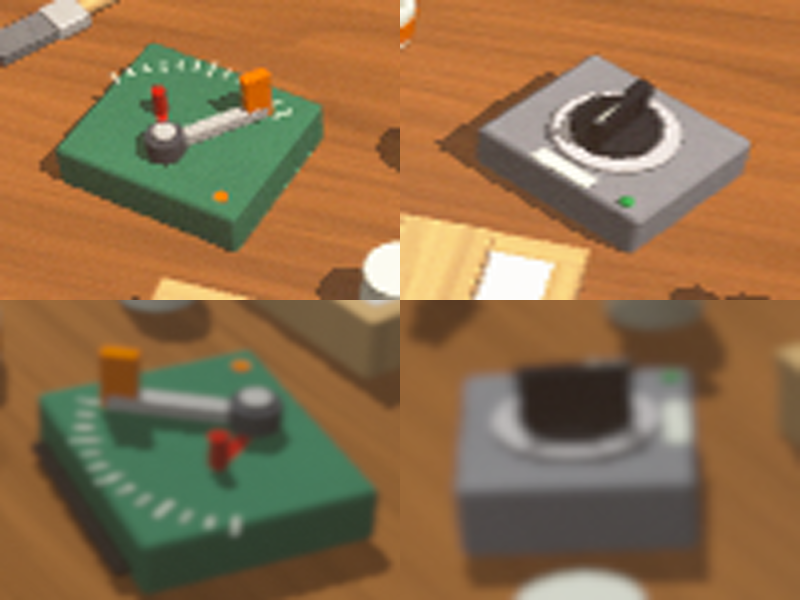

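Run:
```python
from h import *
c=vision.camera_params("scene"); s=vision.camera_params("side")
def show(nm,cam,pts,z):
    P=[cast(cam,p,z)[:2].round(0) for p in pts]; print(nm,[p.tolist() for p in P],"ctr",np.mean(P,0).round(0)); 
    if len(P)==4:
        for i in range(4):
            e=P[(i+1)%4]-P[i]; print("  edge",np.hypot(*e).round(0),np.degrees(np.arctan2(e[1],e[0])).round(1))
show("timer",c,[(263.75,160.75),(240.5,187),(283.75,205.5),(305.5,176.2)],50)
show("dimmer",c,[(384.4,198.8),(360.6,217.5),(392.2,240.5),(415,221.3)],50)
show("bar",c,[(396,206.3),(385,216)],94)
show("disc",c,[(388,217)],62)
show("hub",c,[(266.2,183)],82); show("hub",s,[(365,255.7)],82)
show("tab",c,[(289.2,168.5)],108); show("tab",s,[(328,240.8)],108)
show("post",c,[(264.5,172.3)],80); show("post",s,[(354.7,268)],80)
```

```text
timer [[378.0, -323.0], [536.0, -352.0], [575.0, -162.0], [411.0, -135.0]] ctr [ 475. -243.]
  edge 161.0 -10.4
  edge 194.0 78.4
  edge 166.0 170.7
  edge 191.0 -100.0
dimmer [[436.0, 182.0], [548.0, 119.0], [614.0, 246.0], [509.0, 307.0]] ctr [527. 214.]
  edge 129.0 -29.4
  edge 143.0 62.5
  edge 121.0 149.8
  edge 145.0 -120.3
bar [[498.0, 232.0], [552.0, 204.0]] ctr [525. 218.]
disc [[527.0, 213.0]] ctr [527. 213.]
hub [[516.0, -252.0]] ctr [ 516. -252.]
hub [[505.0, -262.0]] ctr [ 505. -262.]
tab [[444.0, -186.0]] ctr [ 444. -186.]
tab [[442.0, -191.0]] ctr [ 442. -191.]
post [[464.0, -280.0]] ctr [ 464. -280.]
post [[458.0, -285.0]] ctr [ 458. -285.]
```

The wrist pose lines up with the timer (yaw about −10°, stop expected near 1.08 rad) and the dimmer (about (527,214), yaw −30°). In the crop the bar runs roughly parallel to the dimmer's x axis, so q looks near 0 or π. I'll go above the dimmer, turn the wrist the far way for turning room, and look.

Request:
move_arm(
  series="-1 -0.94 -0.49 0 0 0 0; -1 -0.94 -0.49 0 0 0 0; -1 -0.94 -0.49 0 0 0 0; -1 -0.94 -0.49 0 0 0 0; -1 -0.94 -0.49 0 0 0 0; -1 -0.94 -0.49 0 0 0 0; -1 -0.94 -0.49 0 0 0 0; -1 -0.94 -0.49 0 0 0 0; -1 -0.94 -0.49 0 0 0 0; -1 -0.94 -0.49 0 0 0 0; -1 0 0 0 0 0 0",
)

```text
clock: 1.48
eef_pos: [534.2, 202.6, 227.3]
tcp_rot: [-3.135, -0.002, 2.678]
contact_force: [-1.6, 0.8, -1.1]
opening: 1.0
```

Request:
move_arm(
  series="-1 0 0 0 0 0 10.6; -1 0 0 0 0 0 10.6; -1 0 0 0 0 0 10.6; -1 0 0 0 0 0 10.6; -1 0 0 0 0 0 10.6; -1 0 0 0 0 0 10.6; -1 0 0 0 0 0 10.6; -1 0 0 0 0 0 10.6; -1 0 0 0 0 0 10.6; -1 0 0 0 0 0 10.6; -1 0 0 0 0 0 10.6; -1 0 0 0 0 0 10.6; -1 0 0 0 0 0 10.6; -1 0 0 0 0 0 10.6; -1 0 0 0 0 0 10.6; -1 0 0 0 0 0 10.6; -1 0 0 0 0 0 10.6; -1 0 0 0 0 0 0",
)

```text
clock: 3.72
eef_pos: [520.0, 215.1, 221.8]
tcp_rot: [3.128, 0.015, -0.511]
contact_force: [-0.5, -0.3, -0.7]
opening: 1.001
```

Run:
```python
from h import *
q=r.sense(); print(q['qpos'].round(2),q['eef_pos'].round(0),q['tcp_rot'].round(3),q['clock'])
cam=vision.camera_params("wrist"); im=vision.grab_frame("wrist"); cv2.imwrite("pics/w1.png",im[:,:,::-1]); print(cam)
```

```text
[0.39 0.28 1.76 0.   1.12 2.47] [520. 215. 222.] [ 3.128  0.015 -0.511] 3.725
{'fx': 324.5578349469419, 'fy': 324.5578349469419, 'cx': 315.5510830368109, 'cy': 198.49609528774252, 'position': array([594.07293076, 174.86440666, 364.03447134]), 'rotation': array([-0.33907552, -0.01388378, -2.08062978])}
```

View pics/w1.png

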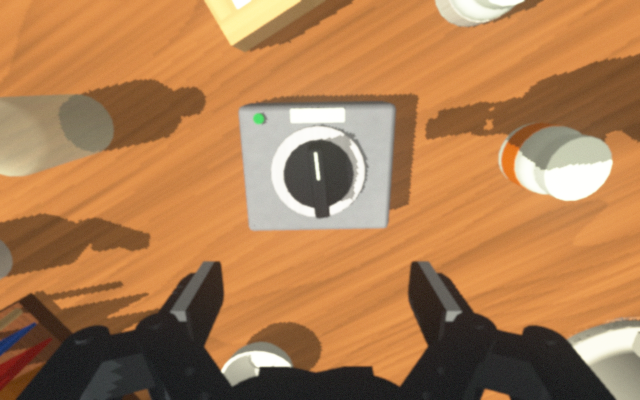

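The wrist view shows the knob disc at (318,173). The bar runs from about (315,140) to (321,216), close to parallel with the box sides, with its white mark toward the label.

Run:
```python
from h import *
im=cv2.imread("pics/w1.png")[:,:,::-1].copy(); cam=vision.camera_params("wrist")
print("ring",cast(cam,(318.5,171.5),52).round(1),"disc",cast(cam,(318,173),64).round(1))
C=[cast(cam,p,50) for p in((240,104),(395,104),(388,229),(250,229))]
print("box ctr",np.mean(C,0).round(1)); 
for i in range(4):
    e=C[(i+1)%4]-C[i]; print(np.hypot(*e[:2]).round(0),np.degrees(np.arctan2(e[1],e[0])).round(1))
print("white line",[cast(cam,p,94).round(1).tolist() for p in((316.5,153),(319,179))])
print("bar near end",cast(cam,(321.5,216),94).round(1))
cv2.imwrite("pics/w1c.png",cv2.resize(im[120:225,260:380],(720,600),interpolation=cv2.INTER_CUBIC)[:,:,::-1])
```

```text
ring [519.2 208.4  52. ] disc [521.1 208.2  64. ]
box ctr [519.5 208.1  50. ]
144.0 -119.1
128.0 152.3
147.0 60.6
127.0 -28.7
white line [[544.2, 197.6, 94.0], [523.3, 206.7, 94.0]]
bar near end [491.9 221.5  94. ]
```

View pics/w1c.png

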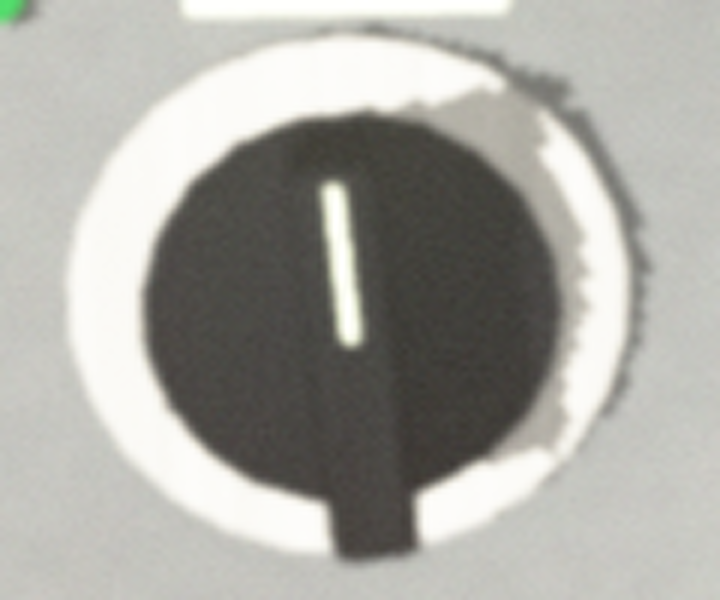

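q ≈ 3.07 rad, with the knob axis near (521,208). I'll align and descend.

Request:
move_arm(
  series="-1 0.12 0.13 0.3 0 0 -4.8; -1 0 0 0.8 0 0 0; -1 0 0 0.8 0 0 0; -1 0 0 0.8 0 0 0; -1 0 0 0 0 0 0",
  grip_force=40,
)

```text
clock: 4.4
eef_pos: [519.0, 209.5, 111.8]
tcp_rot: [3.131, 0.016, -0.398]
contact_force: [-0.2, 0.1, -0.7]
opening: 1.003
```

Request:
move_arm(
  series="-1 0.07 0.01 0.5 0 0 1; -1 0 0 0.5 0 0 0; -1 0 0 0 0 0 0; 0.3 0 0 0 0 0 0; 1 0 0 0 0 0 0; 1 0 0 0 0 0 0; 1 0 0 0 0 0 0; 1 0 0 0 0 0 0",
)

```text
clock: 5.4
eef_pos: [524.1, 208.6, 79.1]
tcp_rot: [3.134, 0.01, -0.404]
contact_force: [1.0, 1.2, -3.2]
opening: 0.149
```

Gripped too high (TCP 79), so I'll open, lower and regrip.

Request:
move_arm(
  series="-0.3 0 0 0 0 0 0; -0.3 -0.05 0 0.1 0 0 0; -0.3 0 0 0.15 0 0 0; -0.3 0 0 0 0 0 0; 1 0 0 0 0 0 0; 1 0 0 0 0 0 0; 1 0 0 0 0 0 0; 1 0 0 0 0 0 0",
)

```text
clock: 6.4
eef_pos: [521.9, 209.4, 68.4]
tcp_rot: [3.134, 0.01, -0.404]
contact_force: [-0.0, 0.6, -1.7]
opening: 0.153
```

Request:
move_arm(
  series="1 0 0 0 0 0 -8; 1 0 0 0 0 0 -8; 1 0 0 0 0 0 -8; 1 0 0 0 0 0 -8; 1 0 0 0 0 0 -8; 1 0 0 0 0 0 -8; 1 0 0 0 0 0 -8; 1 0 0 0 0 0 -8; 1 0 0 0 0 0 0",
)

```text
clock: 7.52
eef_pos: [521.3, 212.4, 68.4]
tcp_rot: [-3.131, 0.008, 0.744]
contact_force: [-0.1, -1.5, 0.8]
opening: 0.156
```

Run:
```python
from h import *
q=r.sense(); print(q['qpos'].round(2),q['eef_pos'].round(1),q['tcp_rot'].round(3),q['wrist_torque'].round(3),q['contact_force'].round(1))
```

```text
[0.38 0.47 1.88 0.01 0.8  1.2 ] [521.3 212.4  68.4] [-3.131  0.008  0.744] [-0.397 -0.138  0.141] [-0.1 -1.5  0.8]
```

Request:
move_arm(
  series="1 0 0 0 0 0 -8; 1 0 0 0 0 0 -8; 1 0 0 0 0 0 -8; 1 0 0 0 0 0 -8; 1 0 0 0 0 0 -8; 1 0 0 0 0 0 -8; 1 0 0 0 0 0 -8; 1 0 0 0 0 0 -8; 1 0 0 0 0 0 -8; 1 0 0 0 0 0 -8; 1 0 0 0 0 0 -8; 1 0 0 0 0 0 0",
)

```text
clock: 9.02
eef_pos: [517.4, 212.6, 68.4]
tcp_rot: [-3.128, -0.014, 2.282]
contact_force: [-1.6, 0.1, 0.4]
opening: 0.151
```

```bash
cat > st.py <<'E'
from h import *
q=r.sense(); print(q['qpos'].round(2),q['eef_pos'].round(1),q['tcp_rot'].round(3),q['wrist_torque'].round(3),q['contact_force'].round(1))
E
python3 st.py
```

```text
[ 0.38  0.47  1.89  0.01  0.81 -0.34] [517.4 212.6  68.4] [-3.128 -0.014  2.282] [-0.161 -0.334  0.061] [-1.6  0.1  0.4]
```

Request:
move_arm(
  series="1 0 0 0 0 0 -5; 1 0 0 0 0 0 -5; 1 0 0 0 0 0 -4; 1 0 0 0 0 0 -4; 1 0 0 0 0 0 0",
)

```text
clock: 9.65
eef_pos: [516.8, 212.0, 68.4]
tcp_rot: [-3.132, -0.017, 2.576]
contact_force: [-1.7, -0.4, 1.1]
opening: 0.153
```

```bash
python3 st.py
```

```text
[ 0.38  0.47  1.89  0.01  0.81 -0.63] [516.8 212.   68.4] [-3.132 -0.017  2.576] [-0.157 -0.166  0.101] [-1.7 -0.4  1.1]
```

Request:
move_arm(
  series="1 0 0 0 0 0 -3; 1 0 0 0 0 0 -3; 1 0 0 0 0 0 -3; 1 0 0 0 0 0 0",
)

```text
clock: 10.15
eef_pos: [516.7, 211.8, 68.5]
tcp_rot: [-3.135, -0.02, 2.711]
contact_force: [-1.8, -0.7, 0.6]
opening: 0.16
```

```bash
python3 st.py
```

```text
[ 0.38  0.47  1.89  0.01  0.81 -0.77] [516.7 211.8  68.5] [-3.135 -0.02   2.711] [-0.462 -0.142 -1.772] [-1.8 -0.7  0.6]
```

The torque jumped to 1.8 N·m at yaw 155°, so this is the end stop. I'll release and rise.

Request:
move_arm(
  series="0.3 0 0 0 0 0 0; -0.5 0 0 0 0 0 0; -1 0 0 0 0 0 0; -1 0 0 0 0 0 0; -1 0 0 -0.8 0 0 0; -1 0 0 -1 0 0 0; -1 0 0 -1 0 0 0; -1 0 0 -1 0 0 0; -1 0 0 0 0 0 0",
)

```text
clock: 11.28
eef_pos: [520.1, 212.1, 224.6]
tcp_rot: [-3.134, -0.019, 2.708]
contact_force: [0.0, 0.4, 0.0]
opening: 1.001
```

```bash
python3 st.py
python3 - <<'E'
from h import *
cam=vision.camera_params("wrist"); im=vision.grab_frame("wrist"); cv2.imwrite("pics/w2.png",im[:,:,::-1])
E
```

```text
[ 0.38  0.27  1.76  0.01  1.12 -0.76] [520.1 212.1 224.6] [-3.134 -0.019  2.708] [-0.02  -0.004 -0.005] [0.  0.4 0. ]
```

View pics/w2.png

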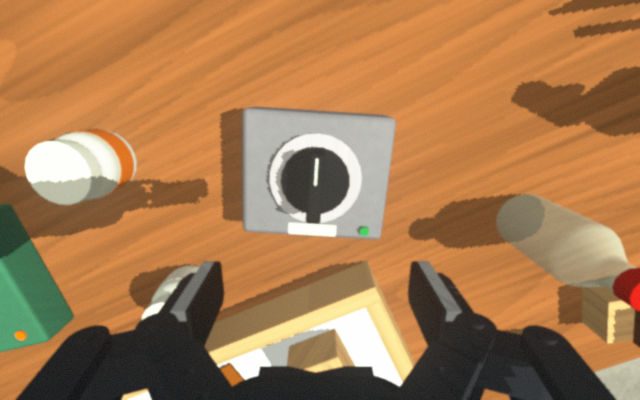

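The bar now points away from the label: mark (317,160)–(316,185), bar end (314,220). I'll check its angle against the box and work out the lever approach.

Run:
```python
from h import *
cam=vision.camera_params("wrist")
a=lambda p,q,z:np.degrees(np.arctan2(*(cast(cam,p,z)-cast(cam,q,z))[[1,0]])).round(1)
im=cv2.imread("pics/w2.png"); g=im[150:195,300:335].min(2); ys,xs=np.where(g>190); l=np.polyfit(ys,xs,1); print(len(ys),ys.min()+150,ys.max()+150)
y0,y1=ys.min(),ys.max(); P=lambda y:(np.polyval(l,y)+300,y+150)
print("bar",a(P(y0),P(y1),94),"box",a((245,108),(244,230),50),a((395,119),(381,238),50),"perp",a((245,108),(395,119),50)-90,a((244,230),(381,238),50)-90)
```

```text
69 150 184
bar 138.8 box 151.0 152.5 perp -208.8 -208.2
```

Run:
```python
from h import *
cam=vision.camera_params("wrist")
im=cv2.imread("pics/w2.png"); g=im[156:188,308:326].min(2); ys,xs=np.where(g>150); print(len(ys),ys.min()+156,ys.max()+156)
vx,vy,x0,y0=cv2.fitLine(np.float32(np.c_[xs+308,ys+156]),2,0,.01,.01).ravel(); print(vx/vy,x0,y0)
p=cast(cam,(x0-12*vx/vy,y0-12),94); q=cast(cam,(x0+12*vx/vy,y0+12),94); print("bar",np.degrees(np.arctan2(*(p-q)[[1,0]])))
```

```text
102 158 185
-0.06271837 315.79413 171.45097
bar 151.70085930323086
```

The bar reads 151.7° against 151.5° for the box, so the knob is at 0. On to the timer.

Request:
move_arm(
  series="1 -0.31 -0.94 0 0 0 0; 1 -0.31 -0.94 0 0 0 0; 1 -0.31 -0.94 0 0 0 0; 1 -0.31 -0.94 0 0 0 0; 1 -0.31 -0.94 0 0 0 0; 1 -0.31 -0.94 0 0 0 0; 1 -0.31 -0.94 0 0 0 0; 1 -0.31 -0.94 0 0 0 0; 1 -0.31 -0.94 0 0 0 0; 1 -0.31 -0.94 0 0 0 0; 1 -0.31 -0.94 0 0 0 0; 1 0 0 0 0 0 0",
)

```text
clock: 12.82
eef_pos: [457.6, -232.4, 206.3]
tcp_rot: [-3.124, -0.046, 2.71]
contact_force: [-1.0, -0.4, -1.2]
opening: 0.002
```

Request:
move_arm(
  series="1 0 0 0 0 0 10; 1 0 0 0 0 0 10; 1 0 0 0 0 0 10; 1 0 0 0 0 0 10; 1 0 0 0 0 0 10; 1 0 0 0 0 0 10; 1 0 0 0 0 0 10; 1 0 0 0 0 0 10; 1 0 0 0 0 0 10; 1 0 0 0 0 0 10; 1 0 0 0 0 0 0",
)

```text
clock: 14.2
eef_pos: [450.6, -218.0, 192.8]
tcp_rot: [-3.075, 0.029, 0.915]
contact_force: [-0.3, -0.3, 0.7]
opening: -0.002
```

```bash
python3 st.py
python3 - <<'E'
from h import *
cam=vision.camera_params("wrist"); print(cam); im=vision.grab_frame("wrist"); cv2.imwrite("pics/w3.png",im[:,:,::-1])
E
```

```text
[-0.44  0.24  1.89 -0.02  1.08  0.22] [ 450.6 -218.   192.8] [-3.075  0.029  0.915] [-0.009 -0.017  0.032] [-0.3 -0.3  0.7]
{'fx': 324.5578349469419, 'fy': 324.5578349469419, 'cx': 315.5510830368109, 'cy': 198.49609528774252, 'position': array([ 510.22194611, -156.38558917,  333.5561562 ]), 'rotation': array([-0.35355499,  0.06550741, -0.6576623 ])}
```

View pics/w3.png

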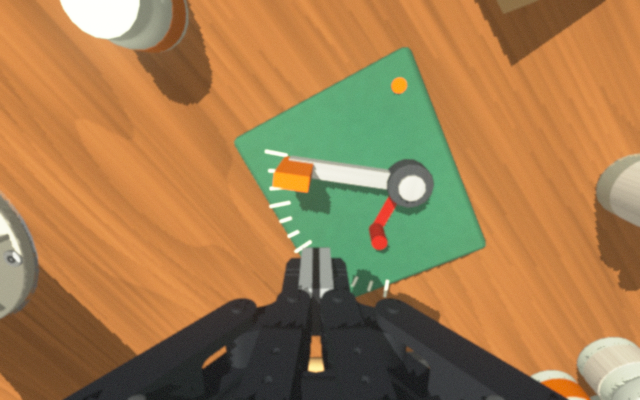

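The wrist view shows the hub top at (412,188), tab top face centre at (294,182), post top at (379,242), and box corners at (407,48), (236,141) and (484,244).

Run:
```python
from h import *
cam=vision.camera_params("wrist")
C=[cast(cam,p,50)[:2] for p in((407,48),(236,141),(484,244))]
ctr=(C[1]+C[2])/2; e=C[0]-C[1]; f=C[2]-C[0]
print("ctr",ctr.round(1),"edges",np.hypot(*e).round(0),np.degrees(np.arctan2(*e[::-1])).round(1),np.hypot(*f).round(0),np.degrees(np.arctan2(*f[::-1])).round(1))
yaw=np.arctan2(*e[::-1]); piv=ctr+40*np.array([np.cos(yaw),np.sin(yaw)]); print("pivot",piv.round(1))
for nm,p,z in(("hub",(412,188),80),("tab",(294,182),108),("post",(379,242),80)):
    w=cast(cam,p,z)[:2]; d=w-piv; print(nm,w.round(1),"r",np.hypot(*d).round(1),"dir",np.degrees(np.arctan2(*d[::-1])).round(1)%360)
```

```text
ctr [ 469.9 -250.9] edges 161.0 -10.0 191.0 -100.1
pivot [ 509.3 -257.8]
hub [ 508.3 -259.4] r 1.9 dir 236.0
tab [ 442.5 -193.8] r 92.5 dir 136.2
post [ 459.7 -284.8] r 56.5 dir 208.5
```

Request:
move_arm(
  series="1 0 0 0 -3.8 1.7 7.4; 1 0.56 -0.32 0 0 0 0; 1 0.56 -0.32 0 0 0 0; 1 0 0 0.7 0 0 0; 1 0 0 0.7 0 0 0; 1 0 0 0 0 0 0",
)

```text
clock: 15.0
eef_pos: [463.4, -164.0, 133.7]
tcp_rot: [3.14, 0.002, 0.809]
contact_force: [-0.2, -0.0, 0.5]
opening: -0.0
```

Request:
move_arm(
  series="1 0 0.09 0.7 0 0 1; 1 0 0 0.66 0 0 0; 1 0 0 0 0 0 0; 1 0 0 0 0 0 0",
)

```text
clock: 15.5
eef_pos: [468.5, -167.1, 82.0]
tcp_rot: [3.136, 0.001, 0.799]
contact_force: [0.1, -1.0, 0.5]
opening: 0.002
```

Request:
move_arm(
  series="1 -0.2 0 0.05 0 0 0; 1 -0.2 0 0 0 0 0; 1 -0.1 0 0 0 0 0; 1 -0.16 -0.02 0 0 0 -4; 1 -0.16 -0.02 0 0 0 -4; 1 0 0 0 0 0 0",
)

```text
clock: 16.25
eef_pos: [444.9, -190.9, 82.6]
tcp_rot: [3.133, -0.002, 0.941]
contact_force: [1.8, 3.4, -1.5]
opening: -0.0
```

Request:
move_arm(
  series="1 -0.2 -0.03 0.04 0 0 -5; 1 -0.2 -0.03 0.04 0 0 -5; 1 -0.2 -0.03 0 0 0 -5; 1 -0.2 -0.03 0 0 0 -5; 1 -0.2 -0.03 0 0 0 -5; 1 -0.2 -0.03 0 0 0 -5; 1 -0.1 -0.015 0 0 0 -2.5; 1 -0.1 -0.015 0 0 0 -2.5",
)

```text
clock: 17.25
eef_pos: [418.4, -236.5, 80.3]
tcp_rot: [3.131, -0.004, 1.553]
contact_force: [1.4, 5.6, 0.8]
opening: -0.002
```

Request:
move_arm(
  series="1 -0.12 -0.02 0 0 0 -3; 1 -0.12 -0.02 0 0 0 -2.5; 1 -0.12 -0.02 0 0 0 -2.5",
)

```text
clock: 17.62
eef_pos: [416.1, -249.1, 80.3]
tcp_rot: [3.131, -0.006, 1.69]
contact_force: [1.8, 5.8, -0.0]
opening: 0.001
```

Request:
move_arm(
  series="1 -0.08 -0.015 0 0 0 -1.5; 1 -0.08 -0.01 0 0 0 -1.5; 1 -0.08 -0.01 0 0 0 -1.5",
)

```text
clock: 18.0
eef_pos: [415.8, -256.8, 80.3]
tcp_rot: [3.132, -0.01, 1.765]
contact_force: [1.6, 5.4, 1.8]
opening: 0.002
```

Request:
move_arm(
  series="1 -0.08 -0.01 0 0 0 -1.5; 1 -0.08 -0.01 0 0 0 -1.5",
)

```text
clock: 18.25
eef_pos: [415.9, -261.7, 80.3]
tcp_rot: [3.132, -0.013, 1.814]
contact_force: [0.7, 6.0, 1.6]
opening: -0.003
```

Request:
move_arm(
  series="1 -0.06 -0.01 0 0 0 -0.8",
)

```text
clock: 18.38
eef_pos: [415.8, -262.8, 80.3]
tcp_rot: [3.132, -0.015, 1.826]
contact_force: [4.2, 14.9, 3.7]
opening: 0.004
```

Request:
move_arm(
  series="1 -0.06 -0.01 0 0 0 -0.5",
)

```text
clock: 18.5
eef_pos: [415.7, -263.0, 80.3]
tcp_rot: [3.132, -0.019, 1.832]
contact_force: [4.4, 18.7, 6.7]
opening: 0.0
```

Request:
move_arm(
  series="1 -0.045 0 0 0 0 0",
)

```text
clock: 18.62
eef_pos: [415.7, -262.6, 80.3]
tcp_rot: [3.132, -0.023, 1.829]
contact_force: [1.9, 12.4, 6.9]
opening: -0.002
```

Request:
move_arm(
  series="1 -0.052 0 0 0 0 0; 1 -0.052 0 0 0 0 0",
)

```text
clock: 18.88
eef_pos: [415.7, -262.5, 80.4]
tcp_rot: [3.133, -0.031, 1.824]
contact_force: [2.1, 13.6, 6.4]
opening: -0.006
```

Request:
move_arm(
  series="1 -0.052 0 0 0 0 0; 1 -0.052 0 0 0 0 0",
)

```text
clock: 19.12
eef_pos: [415.7, -262.3, 80.5]
tcp_rot: [3.135, -0.039, 1.819]
contact_force: [1.6, 13.6, 5.5]
opening: -0.004
```

Request:
move_arm(
  series="1 -0.053 0 0 0 0.3 -0.2; 1 -0.053 0 0 0 0.3 -0.2; 1 -0.053 0 0 0 0.3 -0.2; 1 -0.053 0 0 0 0.3 -0.2",
)

```text
clock: 19.62
eef_pos: [415.3, -261.4, 80.9]
tcp_rot: [3.137, -0.078, 1.823]
contact_force: [0.4, 12.7, 8.1]
opening: -0.0
```

Request:
move_arm(
  series="1 0 0 -1 0 0 0; 1 0 0 -1 0 0 0; 1 0 0 -1 0 0 0; 1 0 0 -1 0 0 0; 1 0 0 0 0 0 0",
)

```text
clock: 20.25
eef_pos: [416.8, -273.4, 245.3]
tcp_rot: [3.141, -0.08, 1.814]
contact_force: [0.3, -0.5, -0.6]
opening: 0.0
```

Request:
move_arm(
  series="1 0.5 0 0 0 0 0; 1 0.5 0 0 0 0 0; 1 0.5 0 0 0 0 0; 1 0 0 0 0 0 0; 1 0 0 0 0 0 0; 1 0 0 0 0 0 0; 1 0 0 0 0 0 0; 1 0 0 0 0 0 0; 1 0 0 0 0 0 0; 1 0 0 0 0 0 0",
)

```text
clock: 21.5
eef_pos: [399.4, -210.1, 247.1]
tcp_rot: [-3.138, -0.084, 1.812]
contact_force: [-0.5, -0.2, 1.2]
opening: -0.003
```

```bash
python3 st.py
python3 - <<'E'
from h import *
a=vision.grab_frame("scene"); s=vision.grab_frame("side"); s0=cv2.imread("pics/side0.png")[:,:,::-1]
c=lambda im,x,y,w,h:cv2.resize(im[y:y+h,x:x+w],(400,300),interpolation=cv2.INTER_CUBIC)
cv2.imwrite("pics/m1.png",np.vstack([np.hstack([c(a,225,150,100,75),cv2.resize(a,(400,300))]),np.hstack([c(s,295,225,110,95),cv2.resize(s,(400,300))])])[:,:,::-1])
E
```

```text
[-0.53  0.1   1.93  0.06  1.17 -0.8 ] [ 399.4 -210.1  247.1] [-3.138 -0.084  1.812] [-0.037 -0.008  0.024] [-0.5 -0.2  1.2]
```

View pics/m1.png

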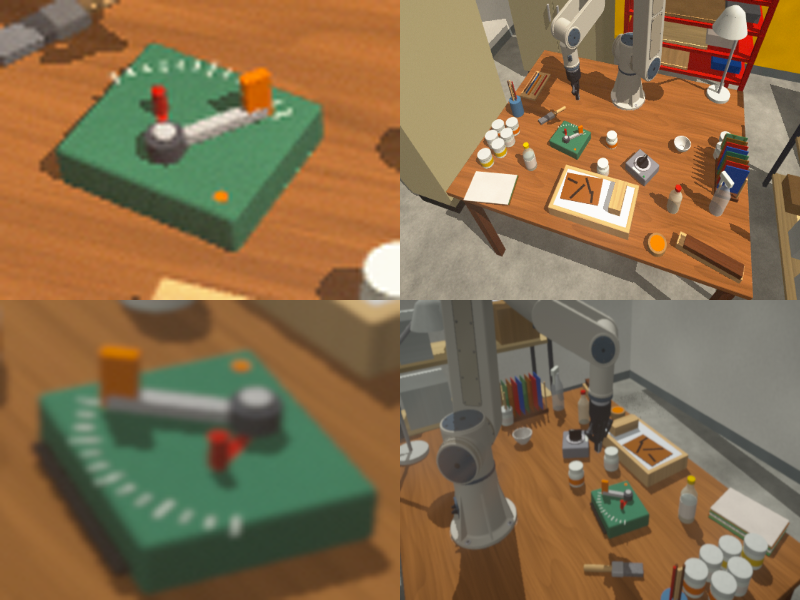

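The tab is back at its starting place in both crops (scene crop (257,90), side crop (120,375)), and nothing else has moved. I'm handing in.

```bash
python3 -c "
from rig import r
print(r.sense()['contact_force'].round(1)); print(r.sign_off())"
```

```text
[-0.2  1.   0. ]
the job is handed in; nothing more can be done
None
```

I did both steps in the order asked and handed the job in at about 22 s, with the arm clear of everything.

- **Dimmer:** I gripped the knob bar and turned it about 176° anticlockwise until the wrist torque jumped to about 1.8 N·m at the end stop. After release the bar measured 151.7° and the box 151.5°, so the knob is at minimum.
- **Wind lever:** I pushed the tab with closed fingers until it stiffened abruptly at an arm direction of about 194°. That matches the 193.6° I had predicted for the post. I held it there for about 1.1 s, mostly at 12–14 N. There was one short peak of about 19 N in total, about 17 N of it along the push, which is near the top of the 11–18 N range. Then I lifted straight off.
- **Last checks:** The scene and side views show the lever back at its home position, and the pane and everything else where they were. The force on the tool was about 1 N or less, so nothing was being touched.
- **Disagreements:** My first fix on the dimmer and timer from the scene camera was about 5–9 mm off the wrist camera's, so I used the wrist camera's values. The first grip on the knob was also too high, and I redid it before turning.

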